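# Right the toppled post stand

### The arm

A 6-joint arm with a two-finger parallel gripper is mounted at the origin on a cart in front of the work surface, level with it; the furniture and walls round the work are solid. World frame = base frame: x ahead of the robot, y to its left, z up, the work surface at z = 0. Lengths are in mm, angles in degrees, forces in N, time in s.
With the tool pointing down it reaches from about 300 to 850 mm from the base axis. Payload 4.2 kg.
Tool frame: the origin (TCP) lies at the very end of the fingers, on their centre line; the grasp point (between the pads) lies 19 mm behind it (env.grip_point_offset is the distance from the TCP to the grasp point, in mm); z points along the fingers, y is the line along which they close (so a half turn about z gives the same grasp; the last joint's range is limited). The gripper opens to 91 mm and grips with 3 to 60 N. Pads are 32 mm wide; open, the fingers measure 118 mm over their backs; the gripper's body (76 mm by 178 mm) begins 60 mm behind the grasp point.
Start: joints at [-66.234, 18.312, 89.639, -0, 72.044, -1.146], TCP at [242.212, -521.514, 213.976] pointing down, gripper open.
Joint ranges: [-177.97, 177.97], [-48.28, 115.42], [12.27, 149.76], [-77.06, 257.06], [2.81, 150.46], [-146.56, 146.56]. Speed limits (degrees/s): [147.25, 147.25, 180, 180, 180, 180].

### API

Orientations are given as [roll, pitch, yaw] about the fixed x, y, z axes, in that order (R = Rz(yaw) Ry(pitch) Rx(roll)).
In Python, from workcell import env gives the robot as it stands. The module is installed in compiled form; this text tells all that it offers.
- The arm moves only by the tool arm_command, never from a script. Its argument "rows" is a list of rows, each an object with "delta_pos": the shift along the tool's x, y, z in mm, a list of three; "roll": the turn about the tool's z in units of 5 degrees (1.0 is 5 degrees); "jaw": the opening in per cent of the stroke, from 0 (shut) to 100 (fully open). A call has 1 to 20 rows; each row is the pose to reach, as a shift and turn from the pose commanded when the call began, along the tool's axes at that moment; what a row does not reach only later rows make up. A row lasts 1/12 s, in which the tool goes at most 41.7 mm and 7.16 degrees, less where a joint would pass 70% of its speed; a pose out of reach is approached as far as the arm can. A call with a gripper value outside its range is refused whole. The fingers move at their own pace and stop on an object; "squeeze" is the grip in N (left out, the last holds). Time passes only in rows, so rows that repeat a pose let the fingers close. It gives the time, the measured TCP pose, the force, the opening and the grip force at its end, in the units of the state.
- env.state(): the state, without advancing time (a new reading comes with each control period).
- env.grab_frame(name): name is "scene" or "top" or "wrist"; returns a dict with "img" (420x560x3 uint8, blue, green, red), "z_map" (420x560 float32, mm along the optical axis (not along the pixel's ray), 0 where there is no reading), "fov_y" (degrees; the focal length in pixels is half the picture's height over the tangent of half this angle, whatever the lens; pixels are square), "cx", "cy" (the principal point, pixels), "dist" ([k1, k2, p1, p2, k3] as OpenCV has them; the pictures are not rectified), "R" (3x3) and "t" (3): a world point X has camera coordinates R X + t; the wrist camera has in their place "T_tool_cam" (4x4, takes a point from camera to tool coordinates, whose origin is the TCP and whose axes are the flange's). Camera axes: x right, y down, z forward; pixel columns grow to the right and rows downward; lengths in mm; the calibration is good to about 2 mm. A picture is of the moment at which its call begins: read the wrist's pose just before it.
- env.job_done(): hands the job in; it is judged then, once.
The state is a dict: "time_s": time; "qpos": joint angles; "qvel": joint speeds; "effort": joint torques, N m; "ee_pos": TCP position; "ee_rot": TCP orientation; "force": force on the tool from outside, world axes, zero at the start; "torque": the same for the moment, N m; "gripper_width": finger opening in mm; "gripper_force": force on a finger pad.
Only numpy, scipy, OpenCV 4.12 (cv2) and the standard library are available. Lean on these libraries where they do the work, as an engineer would, in place of code of your own. Each camera call takes 0.05 s, during which the arm holds its last target. There are 200 camera calls.

### The job

Two post stands have toppled over beside the microscope. Pinch the taller one by the two small bosses at its head, lift it well clear of the table still lying level, then ease the grip, without dropping it, until its heavy foot swings down and it hangs plumb. Grip it firmly again and stand it upright on its foot in the middle of the black tray in front of the microscope, leaving the short stand and the vial alone.

Things in the scene. Friction and masses are not known exactly. Their poses are not given: they have to be found in the camera images.
- tall_post: The taller post stand, lying on its side. Steel foot 50 x 50 x 24 mm, round post 12 mm thick, crosshead at the end; 120 mm long over all, 0.4 kg, mostly the foot. Origin: centre of the foot's underside, 25 mm above the table at the start. x axis: from the foot up the post to the head (level at the start, upward when it stands). y axis: through the two bosses, level at the start.
- tall_post_head (a point): Centre of its crosshead, 110 mm from the foot's underside: a cylinder 20 mm thick, 18 mm wide, with a flat boss 10 mm across on each end, 26 mm over the bosses, along y. Grasp from above on the boss faces. Gripped at 80 to 100 N (some 3 mm of squeeze) it about keeps its angle; below 65 N it turns on the bosses bit by bit, is within 12 degrees of plumb at 15 N, and drops below 3 N.
- short_post: The shorter post stand, also lying on its side; same foot, bosses and axes, 80 mm long over all. Its origin, too, is the centre of the foot's underside. Stays where it is.
- tray: Shallow black tray, 108 mm (its x) by 138 mm (its y), fixed. Origin: centre of its underside on the table. Flat floor 3 mm above the table, 92 x 122 mm inside a rim 6 mm high.
- vial: Small capped plastic vial standing on the table, 23 mm in diameter, 51 mm high. Origin: centre of its underside. Stays where it is.

How it is judged (in metres and radians):
On the way, in this order (a step that is already met when the one before it is completed fails the run):
1. the tall stand is lifted clear, foot at least 30 mm off the table, still lying rather than hanging (its post more than 35 degrees from vertical) (height (world z) of tall_post above 0.055 m and angle between tall_post's own x axis and vertical above 0.61 rad), for 0.2 s.
2. it hangs plumb within 20 degrees from the fingers, clear of the table and nearly still (height (world z) of tall_post above 0.015 m and angle between tall_post's own x axis and vertical below 0.35 rad and angular speed of tall_post below 0.5 rad/s and contact force between the fingers and tall_post above 1 N), for 0.2 s.
3. gripped again (over 25 N summed over the fingers), it is carried in the air over the tray, plumb within 20 degrees (height (world z) of tall_post above 0.01 m and angle between tall_post's own x axis and vertical below 0.35 rad and horizontal distance between tall_post and tray below 0.04 m and contact force between the fingers and tall_post above 25 N), for 0.1 s.
At the end, for the whole second after the job is handed in: The tall stand stands upright (within 5 degrees) and at rest on the tray's floor, its foot's centre within 25 mm of the tray's centre, released (angle between tall_post's own x axis and vertical below 0.08 rad and horizontal distance between tall_post and tray below 0.025 m and height (world z) of tall_post below 0.008 m and linear speed of tall_post below 0.02 m/s); the robot touches nothing.
It fails at once if the short stand is moved more than 15 mm (distance of short_post from where it was at the start of the episode above 0.015 m).
It fails at once if the vial is moved more than 15 mm (distance of vial from where it was at the start of the episode above 0.015 m).
It also fails if it takes over 61 s, if anything falls off the work surface, if the arm or the gripper's body presses on something with over 40 N, if the wrist force passes 120 N, or if a joint passes its speed limit or range.

## Working session

There is one attempt and no reset: what is moved stays moved. The work goes in short steps, Python scripts to look and compute and a tool call to move; the robot and the scene stay as the last step left them, time stands still between calls to the robot, and variables do not carry over. Pictures are saved under pics/ and viewed, at most 10 in all, crops included, and the job is handed in when it is done.

Besides the shell and the picture viewer there is one more tool, called after "Emit:" by a JSON object that holds its "name" and its "arguments". arm_command: Moves the arm, as the interface text tells. Its arguments: {"type":"object","properties":{"rows":{"type":"array"},"squeeze":{"type":"number"}},"required":["rows"]}

```bash
mkdir -p pics; cat > h.py <<'E'
import numpy as np, cv2
from workcell import env
from scipy.spatial.transform import Rotation as Ro
def cloud(f, pose=None):
    z=f["z_map"]; h,w=z.shape; fl=h/2/np.tan(np.radians(f["fov_y"])/2)
    K=np.array([[fl,0,f["cx"]],[0,fl,f["cy"]],[0,0,1]])
    u,v=np.meshgrid(np.arange(w),np.arange(h))
    p=cv2.undistortPoints(np.stack([u,v],-1).reshape(-1,1,2).astype(np.float64),K,np.array(f["dist"],float)).reshape(h,w,2)
    C=np.dstack([p*z[...,None],z])
    if "R" in f: W=(C-np.array(f["t"]).reshape(3))@np.array(f["R"])
    else:
        T=np.array(f["T_tool_cam"]); Rt=Ro.from_euler("xyz",pose[1],degrees=True).as_matrix()
        W=(C@T[:3,:3].T+T[:3,3])@Rt.T+np.array(pose[0])
    W[z==0]=np.nan
    return W
def look(n,name):
    s=env.state(); f=env.grab_frame(n); cv2.imwrite("pics/"+name+".png",f["img"])
    W=cloud(f,(s["ee_pos"],s["ee_rot"])); np.save(name+".npy",W); return f,W
E
python3 - <<'E'
from h import *
s=env.state();print(s, env.grip_point_offset)
f,W=look("top","top1");look("scene","scene1")
print(f["R"],f["t"])
E
```

```text
{'time_s': 0.0, 'qpos': array([-6.62342685e+01,  1.83505798e+01,  8.97071134e+01, -1.08037508e-03,
        7.20434027e+01, -1.14561250e+00]), 'qvel': array([ 0.07985455, -0.08241874,  0.00695274, -0.02382814,  0.08432139,
        0.01742711]), 'effort': array([-3.27291622e-03, -4.12466884e+01, -2.31973743e+01,  7.25019048e-02,
        4.55673784e-02, -1.43850089e-04]), 'ee_pos': array([ 241.99073212, -521.03522601,  213.12612794]), 'ee_rot': array([-1.79898904e+02, -9.94293118e-04,  2.49116771e+01]), 'force': array([ 0.08543242, -0.16989988,  0.04797683]), 'torque': array([ 0.04163757, -0.10249284,  0.01576999]), 'gripper_force': 0.0, 'gripper_width': 91.24340689844239} 18.8
[[ 0.00216478 -0.99993307  0.01136568]
 [-0.99541343 -0.00324176 -0.09561169]
 [ 0.09564214 -0.01110657 -0.99535382]] [-111.03660253  553.87290896  970.35279019]
```

View pics/top1.png

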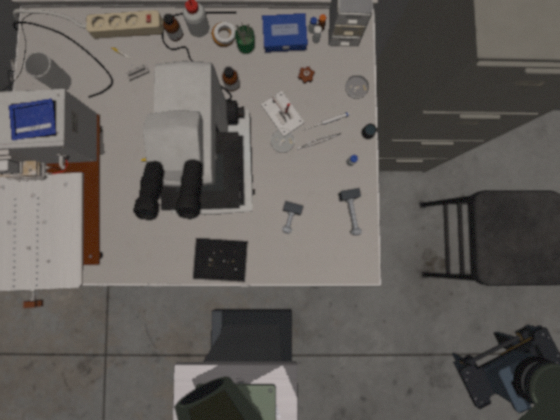

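View pics/scene1.png

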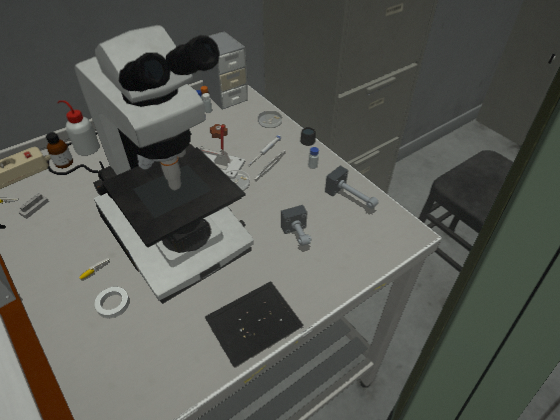

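The top view shows the tall stand with its foot at about (349,195) and its head at (355,231). The short stand runs from (293,208) to (287,231), the vial is at (352,160), and the tray is centred at about (220,260). The microscope's eyepieces are at (150,190) and (188,188).

```bash
python3 - <<'E'
from h import *
W=np.load("top1.npy")
def seg(r0,r1,c0,c1,zl,zh):
    P=W[r0:r1,c0:c1].reshape(-1,3); P=P[(P[:,2]>zl)&(P[:,2]<zh)]; return P
for n,b in dict(tall=(180,245,330,370),short=(195,242,275,308),vial=(150,170,340,362)).items():
    P=seg(*b,8,80); c=P.mean(0); d=np.linalg.svd(P[:,:2]-c[:2],full_matrices=False)[2][0]
    t=(P[:,:2]-c[:2])@d
    print(n,len(P),c.round(1),"dir",np.degrees(np.arctan2(d[1],d[0])).round(1),"t",t.min().round(1),t.max().round(1),"zmax",np.nanpercentile(P[:,2],98).round(1))
    # foot-only and head-only
    for zl in (35,):
        Q=P[P[:,2]>zl]; print("  z>35",len(Q),Q.mean(0).round(1) if len(Q) else None,Q.min(0).round(1) if len(Q) else None,Q.max(0).round(1) if len(Q) else None)
img=cv2.imread("pics/top1.png").max(2)
m=(img[230:290,185:255]<45); P=W[230:290,185:255][m]; P=P[abs(P[:,2])<15]
print("tray",cv2.minAreaRect(P[:,:2].astype(np.float32)),np.nanmedian(P,0))
for (r,c) in [(205,150),(205,188),(190,187),(180,187),(100,190),(170,240),(200,245),(210,230)]: print((r,c),W[r,c].round(0))
P=W.reshape(-1,3)
k=(P[:,0]<620)&(P[:,2]>50)&(P[:,1]>-400)&(P[:,1]<300)&(P[:,0]>300)
print(P[k].min(0),P[k].max(0)); print(np.histogram2d(P[k][:,0],P[k][:,1],bins=[np.arange(300,640,40),np.arange(-400,320,80)])[0].astype(int))
E
```

```text
tall 436 [ 556.4 -296.3   37.7] dir -168.2 t -44.5 75.7 zmax 51.8
  z>35 200 [ 585.  -292.    48.3] [ 490.  -317.9   35.1] [ 603.  -266.6   53.6]
short 343 [ 535.2 -139.3   40.4] dir 164.5 t -30.1 49.8 zmax 52.6
  z>35 198 [ 549.9 -143.4   48.6] [ 492.2 -168.5   35.3] [ 568.6 -117.5   53.2]
vial 91 [ 677.9 -299.    39.3] dir 83.3 t -12.0 9.9 zmax 52.9
  z>35 60 [ 679.5 -300.8   47.4] [ 670.7 -311.2   35. ] [ 689.4 -292.1   55.1]
tray ((418.7129211425781, 44.9742431640625), (129.910888671875, 100.22574615478516), 86.4510269165039) [419.16412836  45.25660648   2.24459989]
(205, 150) [514.  81. 472.]
(205, 188) [514.  26. 473.]
(190, 187) [538.  32. 456.]
(180, 187) [554.  33. 450.]
(100, 190) [713.  53. 361.]
(170, 240) [624. -20. 171.]
(200, 245) [570. -23.  54.]
(210, 230) [545.  15.  49.]
[ 493.95542747 -316.95618691   50.00021848] [619.9683641  152.67040126 476.4570315 ]
[[   0    0    0    0    0    0    0    0]
 [   0    0    0    0    0    0    0    0]
 [   0    0    0    0    0    0    0    0]
 [   0    0    0    0    0    0    0    0]
 [   0    0    0    0    0   58   74    0]
 [   0    0    2    1   18  855  520    0]
 [   0   11   14   56  276 1594  784    0]
 [   0   50    0    0  349 1697  449    0]]
```

Emit:
{"name": "arm_command", "arguments": {"rows": [{"delta_pos":[30,-8,0],"roll":0.3,"jaw":100},{"delta_pos":[60,-16,0],"roll":0.6,"jaw":100},{"delta_pos":[90,-25,0],"roll":0.9,"jaw":100},{"delta_pos":[120,-33,0],"roll":1.2,"jaw":100},{"delta_pos":[150,-41,0],"roll":1.5,"jaw":100},{"delta_pos":[180,-49,0],"roll":1.8,"jaw":100},{"delta_pos":[210,-57,0],"roll":2.1,"jaw":100},{"delta_pos":[240,-66,10],"roll":2.4,"jaw":100},{"delta_pos":[270,-74,25],"roll":2.6,"jaw":100},{"delta_pos":[295,-81,40],"roll":2.6,"jaw":100},{"delta_pos":[310,-85,55],"roll":2.6,"jaw":100},{"delta_pos":[316,-86,63],"roll":2.6,"jaw":100},{"delta_pos":[316,-86,63],"roll":2.6,"jaw":100},{"delta_pos":[316,-86,63],"roll":2.6,"jaw":100},{"delta_pos":[316,-86,63],"roll":2.6,"jaw":100}], "squeeze": 50}}

```text
time_s: 1.35
ee_pos: [492.2, -311.5, 151.7]
ee_rot: [179.9, -0.0, 11.9]
force: [0.8, -0.3, 0.9]
gripper_width: 91.2
gripper_force: 0.0
```

```bash
python3 - <<'E'
from h import *
s=env.state();print(s["time_s"],s["ee_pos"],s["ee_rot"])
f,W=look("wrist","w1")
P=W.reshape(-1,3); P=P[(P[:,2]>8)&(P[:,2]<60)&(abs(P[:,0]-550)<110)&(P[:,1]>-360)&(P[:,1]<-220)]
P=P[np.hypot(P[:,0]-679,P[:,1]+300)>25]
c=P.mean(0); d=np.linalg.svd(P[:,:2]-c[:2],full_matrices=False)[2][0]
if d[0]>0:d=-d
n=np.array([-d[1],d[0]]);t=(P[:,:2]-c[:2])@d;u=(P[:,:2]-c[:2])@n
print(c,np.degrees(np.arctan2(d[1],d[0])),len(P))
for a in np.arange(-70,90,5):
    k=(t>=a)&(t<a+5)
    if k.sum()>5: print(a,k.sum(),u[k].min().round(1),u[k].max().round(1),np.percentile(P[k,2],95).round(1))
E
```

```text
1.35 [ 492.21804629 -311.47792256  151.74093909] [ 1.79930424e+02 -2.57686670e-02  1.18564231e+01]
[ 563.59823746 -300.74941686   42.12895247] -170.0762993724787 4456
-40 412 -24.6 24.6 52.6
-35 494 -24.5 25.0 52.7
-30 492 -24.5 25.3 52.6
-25 488 -25.3 25.3 52.6
-20 609 -25.1 25.0 52.4
-15 174 -18.8 9.1 37.0
-10 96 -8.1 8.1 33.2
-5 94 -6.1 5.4 33.5
0 89 -6.1 5.6 33.3
5 100 -5.9 5.8 33.2
10 89 -5.8 5.8 33.4
15 85 -5.6 5.4 33.6
20 83 -5.4 5.5 33.4
25 85 -5.3 5.8 33.2
30 89 -5.9 6.0 33.2
35 83 -5.8 6.1 33.1
40 83 -5.7 5.5 33.4
45 81 -5.5 5.7 33.3
50 81 -5.4 5.9 33.1
55 81 -5.2 6.1 33.1
60 134 -8.5 8.9 34.5
65 183 -12.7 12.5 36.9
70 165 -12.5 12.8 37.1
75 86 -8.0 11.1 35.7
```

View pics/w1.png

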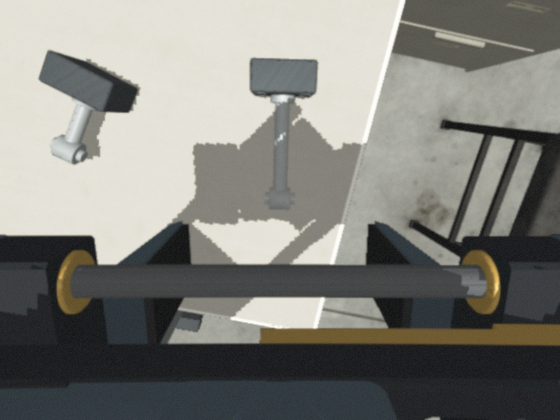

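The wrist view shows the tall stand upright in the image: head at about (280,197), foot at about (284,75). The short stand is at the left, at (85,100). I'm descending onto the head with a small correction.

Emit:
{"name": "arm_command", "arguments": {"rows": [{"delta_pos":[2,2,15],"roll":0.4,"jaw":100},{"delta_pos":[2,2,35],"roll":0.4,"jaw":100},{"delta_pos":[2,2,55],"roll":0.4,"jaw":100},{"delta_pos":[2,2,75],"roll":0.4,"jaw":100},{"delta_pos":[2,2,95],"roll":0.4,"jaw":100},{"delta_pos":[2,2,112],"roll":0.4,"jaw":100},{"delta_pos":[2,2,125],"roll":0.4,"jaw":100},{"delta_pos":[2,2,135],"roll":0.4,"jaw":100},{"delta_pos":[2,2,142],"roll":0.4,"jaw":100},{"delta_pos":[2,2,145],"roll":0.4,"jaw":100},{"delta_pos":[2,2,145],"roll":0.4,"jaw":100},{"delta_pos":[2,2,145],"roll":0.4,"jaw":50},{"delta_pos":[2,2,145],"roll":0.4,"jaw":50},{"delta_pos":[2,2,145],"roll":0.4,"jaw":50},{"delta_pos":[2,2,145],"roll":0.4,"jaw":50}], "squeeze": 45}}

```text
time_s: 2.65
ee_pos: [495.3, -312.1, 6.6]
ee_rot: [179.9, -0.0, 9.9]
force: [-0.2, 0.3, 0.1]
gripper_width: 67.6
gripper_force: 0.0
```

```bash
python3 - <<'E'
from h import *
s=env.state();print(s["time_s"],s["ee_pos"],s["ee_rot"],s["gripper_width"])
f,W=look("wrist","w2")
E
```

```text
2.65 [ 495.31295103 -312.13751002    6.55943811] [ 1.79949162e+02 -4.88789973e-02  9.91907247e+00] 67.64450478282173
```

View pics/w2.png

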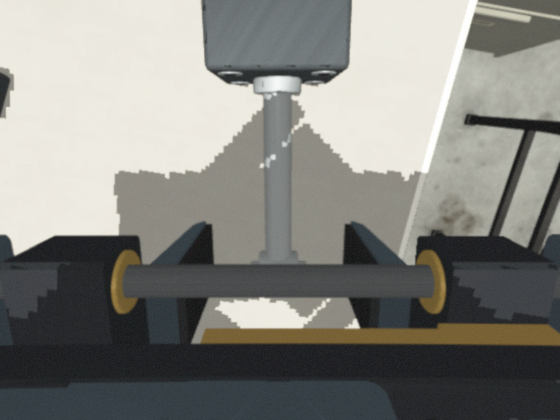

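The head lies centred between the fingers (column ~278), with its top edge at row ~262 behind the rod. I'm closing now.

Emit:
{"name": "arm_command", "arguments": {"rows": [{"delta_pos":[0,0,0],"roll":0,"jaw":35},{"delta_pos":[0,0,0],"roll":0,"jaw":30},{"delta_pos":[0,0,0],"roll":0,"jaw":20},{"delta_pos":[0,0,0],"roll":0,"jaw":10},{"delta_pos":[0,0,0],"roll":0,"jaw":0},{"delta_pos":[0,0,0],"roll":0,"jaw":0},{"delta_pos":[0,0,0],"roll":0,"jaw":0},{"delta_pos":[0,0,0],"roll":0,"jaw":0},{"delta_pos":[0,0,0],"roll":0,"jaw":0},{"delta_pos":[0,0,0],"roll":0,"jaw":0},{"delta_pos":[0,0,0],"roll":0,"jaw":0},{"delta_pos":[0,0,0],"roll":0,"jaw":0},{"delta_pos":[0,0,0],"roll":0,"jaw":0},{"delta_pos":[0,0,0],"roll":0,"jaw":0}], "squeeze": 45}}

```text
time_s: 3.87
ee_pos: [494.9, -312.0, 5.9]
ee_rot: [180.0, 0.0, 9.9]
force: [0.5, 0.5, -1.0]
gripper_width: 24.8
gripper_force: 45.0
```

Emit:
{"name": "arm_command", "arguments": {"rows": [{"delta_pos":[0,0,0],"roll":0,"jaw":0},{"delta_pos":[0,0,0],"roll":0,"jaw":0},{"delta_pos":[0,0,-2],"roll":0,"jaw":0},{"delta_pos":[0,0,-5],"roll":0,"jaw":0},{"delta_pos":[0,0,-9],"roll":0,"jaw":0},{"delta_pos":[0,0,-14],"roll":0,"jaw":0},{"delta_pos":[0,0,-20],"roll":0,"jaw":0},{"delta_pos":[0,0,-27],"roll":0,"jaw":0},{"delta_pos":[0,0,-33],"roll":0,"jaw":0},{"delta_pos":[0,0,-38],"roll":0,"jaw":0},{"delta_pos":[0,0,-41],"roll":0,"jaw":0},{"delta_pos":[0,0,-42],"roll":0,"jaw":0}], "squeeze": 50}}

```text
time_s: 4.87
ee_pos: [495.1, -312.1, 48.7]
ee_rot: [180.0, -0.0, 9.9]
force: [-0.5, -0.2, -2.4]
gripper_width: 24.5
gripper_force: 50.0
```

```bash
cat >> h.py <<'E'
def tilt():
    "angle of post from level-ish, using wrist depth in tool axes: fit post line"
    s=env.state(); f=env.grab_frame("wrist"); W=cloud(f,(s["ee_pos"],s["ee_rot"]))
    R=Ro.from_euler("xyz",s["ee_rot"],degrees=True).as_matrix()
    L=(W-s["ee_pos"])@R; P=L.reshape(-1,3)
    P=P[~np.isnan(P[:,0])]
    P=P[(abs(P[:,1])<5)&(P[:,0]>8)&(P[:,0]<130)&(P[:,2]+s["ee_pos"][2]*-1<-12)]
    return s,P,f
E
python3 - <<'E'
from h import *
s,P,f=tilt(); print(s["time_s"],s["ee_pos"],s["force"],s["gripper_force"],s["gripper_width"])
for a in range(10,130,10):
    k=(P[:,0]>=a)&(P[:,0]<a+10)
    if k.sum(): print(a,k.sum(),np.median(P[k,2]).round(1), (s["ee_pos"][2]-np.median(P[k,2])).round(1))
E
```

```text
4.8667 [ 495.13432499 -312.12371162   48.73932457] [-0.48768779 -0.23330693 -2.40917382] 49.99909222126007 24.45594959638313
10 499 -18.8 67.5
20 6208 -120.3 169.0
30 1460 -95.7 144.4
40 449 -5.4 54.2
50 435 -1.0 49.7
60 419 3.6 45.1
70 418 5.6 43.2
80 555 -2.6 51.3
90 491 -4.9 53.6
100 410 -0.7 49.4
```

The post has sagged about 24° and its foot edge still touches the table. I'm gripping at full force and lifting promptly, since the limit is 55°.

Emit:
{"name": "arm_command", "arguments": {"rows": [{"delta_pos":[0,0,0],"roll":0,"jaw":0},{"delta_pos":[0,0,-1],"roll":0,"jaw":0},{"delta_pos":[0,0,-5],"roll":0,"jaw":0},{"delta_pos":[0,0,-13],"roll":0,"jaw":0},{"delta_pos":[0,0,-25],"roll":0,"jaw":0},{"delta_pos":[0,0,-40],"roll":0,"jaw":0},{"delta_pos":[0,0,-57],"roll":0,"jaw":0},{"delta_pos":[0,0,-75],"roll":0,"jaw":0},{"delta_pos":[0,0,-92],"roll":0,"jaw":0},{"delta_pos":[0,0,-106],"roll":0,"jaw":0},{"delta_pos":[0,0,-116],"roll":0,"jaw":0},{"delta_pos":[0,0,-120],"roll":0,"jaw":0},{"delta_pos":[0,0,-120],"roll":0,"jaw":0},{"delta_pos":[0,0,-120],"roll":0,"jaw":0}], "squeeze": 60}}

```text
time_s: 6.08
ee_pos: [494.6, -311.7, 167.4]
ee_rot: [-180.0, 0.0, 9.9]
force: [1.0, 0.1, -5.7]
gripper_width: 24.5
gripper_force: 60.0
```

```bash
python3 - <<'E'
from h import *
s,P,f=tilt(); print(s["time_s"],s["ee_pos"],s["force"],s["gripper_force"],s["gripper_width"])
cv2.imwrite("pics/w3.png",f["img"])
for a in range(10,130,10):
    k=(P[:,0]>=a)&(P[:,0]<a+10)
    if k.sum(): print(a,k.sum(),np.median(P[k,2]).round(1), (s["ee_pos"][2]-np.median(P[k,2])).round(1))
E
```

```text
6.0833 [ 494.56474925 -311.65143607  167.42227266] [ 0.969658    0.10602125 -5.69395247] 59.998560547828674 24.541948648619485
10 551 -0.4 167.8
20 6147 -120.3 287.7
30 1337 -95.9 263.3
40 257 48.1 119.3
50 259 46.9 120.5
60 274 51.5 115.9
70 30 62.4 105.0
```

View pics/w3.png

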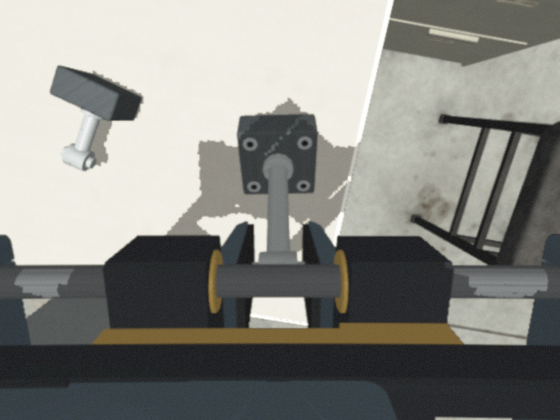

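The stand is held clear. Its foot top is visible at about (277,153) and the post has drooped a lot, so I'll measure the tilt from the foot's face plane.

```bash
cat >> h.py <<'E'
def ftilt(tag=None,n=1):
    s=env.state(); f=env.grab_frame("wrist"); W=cloud(f,(s["ee_pos"],s["ee_rot"]))
    if tag: cv2.imwrite("pics/%s.png"%tag,f["img"])
    R=Ro.from_euler("xyz",s["ee_rot"],degrees=True).as_matrix()
    P=((W-s["ee_pos"])@R).reshape(-1,3); zw=W.reshape(-1,3)[:,2]
    g=np.array([0,0,-env.grip_point_offset])
    r=np.linalg.norm(P-g,axis=1)
    P=P[(zw>10)&(r>80)&(r<120)&(abs(P[:,1])<30)&(P[:,2]>-10)&(P[:,0]>-60)]
    c=P.mean(0); d=c-g
    best=None; rng=np.random.default_rng(0)
    for _ in range(300):
        a=P[rng.choice(len(P),3)]; nn=np.cross(a[1]-a[0],a[2]-a[0]); l=np.linalg.norm(nn)
        if l<50: continue
        nn/=l; k=abs((P-a[0])@nn)<1.0
        if best is None or k.sum()>best.sum(): best=k
    Q=P[best]; nn=np.linalg.svd(Q-Q.mean(0),full_matrices=False)[2][2]; nn*=np.sign(nn@d)
    print("t",round(s["time_s"],2),"ee",s["ee_pos"].round(1),"F",s["force"].round(1),"grip",round(s["gripper_force"],1),round(s["gripper_width"],1))
    print(" foot pts",len(P),len(Q),"normal",nn.round(3),"tilt from vertical",np.degrees(np.arccos(nn[2])).round(1),"dist face-grip",((Q.mean(0)-g)@nn).round(1),"centre",Q.mean(0).round(1))
E
python3 -c "
from h import *
ftilt();f,W=look('scene','s3')
P=W.reshape(-1,3);P=P[(abs(P[:,0]-530)<80)&(abs(P[:,1]+305)<60)&(P[:,2]>20)&(P[:,2]<190)]
print(P[:,2].min(),len(P)); cv2.imwrite('pics/s3c.png',cv2.resize(f['img'][60:300,220:500],None,fx=2.5,fy=2.5))"
```

```text
t 6.13 ee [ 494.3 -311.5  167. ] F [ 0.5 -0.2 -5.9] grip 60.0 24.2
 foot pts 5137 3339 normal [0.467 0.001 0.884] tilt from vertical 27.8 dist face-grip 84.0 centre [42.4  0.8 53.8]
76.71177958302638 858
```

View pics/s3c.png

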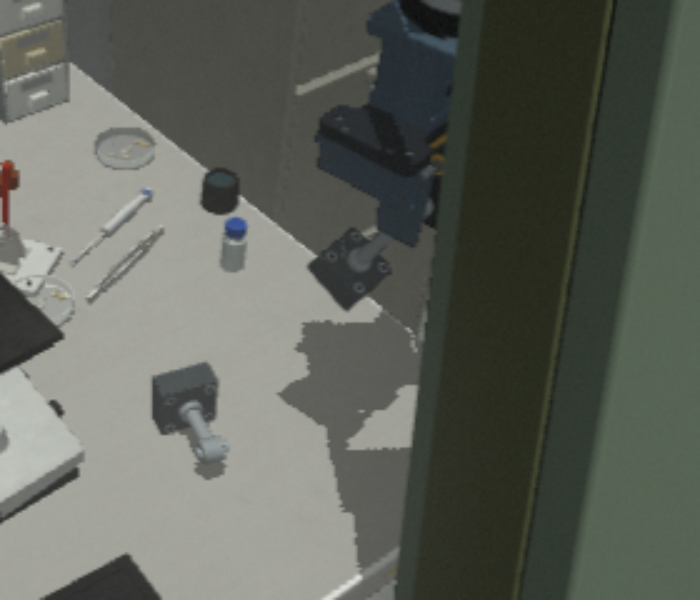

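Tilt is now 28° from vertical, so I can't be sure step 1 was registered. I'll check how fast it still creeps at 60 N, then lay it down and lift again quickly.

Emit:
{"name": "arm_command", "arguments": {"rows": [{"delta_pos":[0,0,0],"roll":0,"jaw":0},{"delta_pos":[0,0,0],"roll":0,"jaw":0},{"delta_pos":[0,0,0],"roll":0,"jaw":0},{"delta_pos":[0,0,0],"roll":0,"jaw":0},{"delta_pos":[0,0,0],"roll":0,"jaw":0},{"delta_pos":[0,0,0],"roll":0,"jaw":0}], "squeeze": 60}}

```text
time_s: 6.73
ee_pos: [494.9, -312.0, 167.9]
ee_rot: [180.0, 0.0, 9.9]
force: [-0.8, 0.4, -4.3]
gripper_width: 24.1
gripper_force: 60.0
```

```bash
python3 -c "
from h import *
ftilt()"
```

```text
t 6.73 ee [ 494.9 -312.   167.9] F [-0.8  0.4 -4.3] grip 60.0 24.1
 foot pts 5192 3378 normal [ 0.474 -0.002  0.881] tilt from vertical 28.3 dist face-grip 84.0 centre [43.2  0.7 53.3]
```

At 60 N the tilt holds steady at 28°. I'll set the foot's edge on the table, walk the head back along an arc to about 45° tilt, and measure again.

Emit:
{"name": "arm_command", "arguments": {"rows": [{"delta_pos":[0,0,10],"roll":0,"jaw":0},{"delta_pos":[0,0,22],"roll":0,"jaw":0},{"delta_pos":[0,0,35],"roll":0,"jaw":0},{"delta_pos":[0,0,48],"roll":0,"jaw":0},{"delta_pos":[0,0,60],"roll":0,"jaw":0},{"delta_pos":[0,0,69],"roll":0,"jaw":0},{"delta_pos":[0,0,75],"roll":0,"jaw":0},{"delta_pos":[-1,0,78],"roll":0,"jaw":0},{"delta_pos":[-5,0,80],"roll":0,"jaw":0},{"delta_pos":[-9,0,82],"roll":0,"jaw":0},{"delta_pos":[-13,0,83],"roll":0,"jaw":0},{"delta_pos":[-17,0,85],"roll":0,"jaw":0},{"delta_pos":[-21,0,87],"roll":0,"jaw":0},{"delta_pos":[-25,0,89],"roll":0,"jaw":0},{"delta_pos":[-29,0,92],"roll":0,"jaw":0},{"delta_pos":[-31,0,93],"roll":0,"jaw":0},{"delta_pos":[-31,0,93],"roll":0,"jaw":0}], "squeeze": 60}}

```text
time_s: 8.2
ee_pos: [464.6, -318.2, 76.6]
ee_rot: [179.9, -0.1, 9.9]
force: [-2.8, 1.7, 8.7]
gripper_width: 24.3
gripper_force: 60.0
```

```bash
python3 -c "
from h import *
ftilt()"
```

```text
t 8.2 ee [ 464.6 -318.2   76.6] F [-2.8  1.7  8.7] grip 60.0 24.3
 foot pts 6483 3639 normal [ 0.696 -0.016  0.718] tilt from vertical 44.1 dist face-grip 83.7 centre [62.7 -0.5 36.9]
```

Emit:
{"name": "arm_command", "arguments": {"rows": [{"delta_pos":[0,0,-1],"roll":0,"jaw":0},{"delta_pos":[0,0,-3],"roll":0,"jaw":0},{"delta_pos":[0,0,-6],"roll":0,"jaw":0},{"delta_pos":[0,0,-10],"roll":0,"jaw":0},{"delta_pos":[0,0,-15],"roll":0,"jaw":0},{"delta_pos":[0,0,-20],"roll":0,"jaw":0},{"delta_pos":[0,0,-26],"roll":0,"jaw":0},{"delta_pos":[0,0,-32],"roll":0,"jaw":0},{"delta_pos":[0,0,-38],"roll":0,"jaw":0},{"delta_pos":[0,0,-44],"roll":0,"jaw":0},{"delta_pos":[0,0,-50],"roll":0,"jaw":0},{"delta_pos":[0,0,-55],"roll":0,"jaw":0},{"delta_pos":[0,0,-59],"roll":0,"jaw":0},{"delta_pos":[0,0,-62],"roll":0,"jaw":0},{"delta_pos":[0,0,-64],"roll":0,"jaw":0},{"delta_pos":[0,0,-65],"roll":0,"jaw":0},{"delta_pos":[0,0,-65],"roll":0,"jaw":0},{"delta_pos":[0,0,-65],"roll":0,"jaw":0},{"delta_pos":[0,0,-65],"roll":0,"jaw":0}], "squeeze": 60}}

```text
time_s: 9.83
ee_pos: [464.3, -317.2, 139.7]
ee_rot: [-180.0, 0.0, 9.9]
force: [0.0, -0.1, -4.2]
gripper_width: 24.6
gripper_force: 60.0
```

```bash
python3 -c "
from h import *
ftilt()"
```

```text
t 9.83 ee [ 464.3 -317.2  139.7] F [ 0.  -0.1 -4.2] grip 60.0 24.6
 foot pts 5196 3352 normal [ 0.471 -0.002  0.882] tilt from vertical 28.1 dist face-grip 83.9 centre [43.2  0.8 53.3]
```

It settled at 28° again at a reported 60 N, so this grip doesn't hold the angle. I'll lay it fully level again, following the arc, regrip it fresh, and watch the angle in small lift steps.

Emit:
{"name": "arm_command", "arguments": {"rows": [{"delta_pos":[10,0,10],"roll":0,"jaw":0},{"delta_pos":[22,0,22],"roll":0,"jaw":0},{"delta_pos":[32,0,34],"roll":0,"jaw":0},{"delta_pos":[38,0,44],"roll":0,"jaw":0},{"delta_pos":[40,0,49],"roll":0,"jaw":0},{"delta_pos":[33,0,52],"roll":0,"jaw":0},{"delta_pos":[25,0,55],"roll":0,"jaw":0},{"delta_pos":[18,0,59],"roll":0,"jaw":0},{"delta_pos":[11,0,63],"roll":0,"jaw":0},{"delta_pos":[4,0,67],"roll":0,"jaw":0},{"delta_pos":[-2,0,72],"roll":0,"jaw":0},{"delta_pos":[-8,0,77],"roll":0,"jaw":0},{"delta_pos":[-13,0,82],"roll":0,"jaw":0},{"delta_pos":[-18,0,88],"roll":0,"jaw":0},{"delta_pos":[-23,0,94],"roll":0,"jaw":0},{"delta_pos":[-27,0,101],"roll":0,"jaw":0},{"delta_pos":[-31,0,108],"roll":0,"jaw":0},{"delta_pos":[-34,0,115],"roll":0,"jaw":0},{"delta_pos":[-37,0,122],"roll":0,"jaw":0},{"delta_pos":[-39,0,127],"roll":0,"jaw":0}], "squeeze": 60}}

```text
time_s: 11.55
ee_pos: [425.4, -323.7, 11.8]
ee_rot: [-179.9, 0.0, 9.9]
force: [0.6, -0.3, 2.3]
gripper_width: 24.3
gripper_force: 60.0
```

```bash
python3 -c "
from h import *
s=env.state();print(s['force'])
s,P,f=tilt(); print(s['time_s'],s['ee_pos'],s['force'],s['gripper_width'])
cv2.imwrite('pics/w4.png',f['img'])
for a in range(30,130,8):
    k=(P[:,0]>=a)&(P[:,0]<a+8)&(P[:,2]>-60)
    if k.sum(): print(a,k.sum(),(s['ee_pos'][2]-np.median(P[k,2])).round(1))
"
```

```text
[ 0.62223593 -0.25773995  2.28858107]
11.55 [ 425.41463286 -323.72274624   11.80608433] [ 0.62223593 -0.25773995  2.28858107] 24.255908036793272
30 400 35.6
38 400 35.4
46 429 34.9
54 454 34.4
62 471 34.0
70 480 33.4
78 655 37.1
86 748 52.3
94 731 52.0
102 516 51.7
```

Emit:
{"name": "arm_command", "arguments": {"rows": [{"delta_pos":[0,0,2],"roll":0,"jaw":0},{"delta_pos":[0,0,4],"roll":0,"jaw":0},{"delta_pos":[0,0,5.5],"roll":0,"jaw":0},{"delta_pos":[0,0,5.5],"roll":0,"jaw":40},{"delta_pos":[0,0,5.5],"roll":0,"jaw":40},{"delta_pos":[0,0,5.5],"roll":0,"jaw":40},{"delta_pos":[0,0,5.5],"roll":0,"jaw":40},{"delta_pos":[0,0,5.5],"roll":0,"jaw":40}], "squeeze": 60}}

```text
time_s: 12.27
ee_pos: [426.4, -324.0, 7.6]
ee_rot: [180.0, -0.0, 9.9]
force: [0.6, -0.1, 0.1]
gripper_width: 36.5
gripper_force: 0.0
```

```bash
python3 -c "
from h import *
s,P,f=tilt(); print(s['time_s'],s['ee_pos'],s['force'],s['gripper_width'])
W=cloud(f,(s['ee_pos'],s['ee_rot']))
R=Ro.from_euler('xyz',s['ee_rot'],degrees=True).as_matrix(); L=((W-s['ee_pos'])@R).reshape(-1,3); zw=W.reshape(-1,3)[:,2]
k=(zw>25)&(zw<60)&(abs(L[:,1])<40)&(L[:,0]>24)&(L[:,0]<140); Q=L[k]; z=zw[k]
F=Q[z>45]; print('foot x range',np.percentile(F[:,0],[1,99]),'y',np.percentile(F[:,1],[1,99]))
for a in range(24,120,8):
    m=(Q[:,0]>=a)&(Q[:,0]<a+8)&(abs(Q[:,1])<28)
    if m.sum(): print(a,m.sum(),np.percentile(Q[m,1],[2,98]).round(1),np.percentile(z[m],95).round(1))
cv2.imwrite('pics/w5.png',f['img'])
"
```

```text
12.2667 [ 426.42057964 -324.0456735     7.56355959] [ 0.59036004 -0.09849998  0.09623555] 36.51938317243646
foot x range [ 83.68608487 106.11128888] y [-23.68796904  24.69563514]
24 458 [-5.2  6. ] 33.3
32 483 [-5.6  6. ] 33.1
40 492 [-5.5  5.9] 33.1
48 506 [-5.4  5.9] 33.3
56 538 [-5.3  5.8] 33.3
64 564 [-5.2  6.2] 33.2
72 724 [-8.2  8.8] 36.2
80 3239 [-22.6  23.6] 52.2
88 3722 [-23.2  24.3] 52.6
96 3911 [-23.2  24.1] 52.6
104 1151 [-23.3  24. ] 52.5
```

View pics/w5.png

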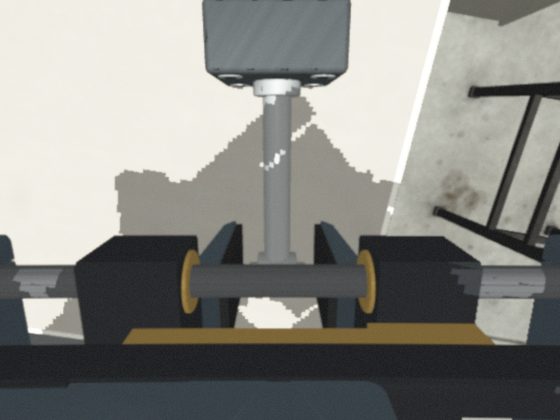

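The stand lies level again, with the post on column ~277 and the foot underside about 107 mm ahead of the TCP. I'm regripping with a 2 mm correction and lifting in small steps.

Emit:
{"name": "arm_command", "arguments": {"rows": [{"delta_pos":[-2,0,1],"roll":0,"jaw":40},{"delta_pos":[-2,0,1],"roll":0,"jaw":0},{"delta_pos":[-2,0,1],"roll":0,"jaw":0},{"delta_pos":[-2,0,1],"roll":0,"jaw":0},{"delta_pos":[-2,0,1],"roll":0,"jaw":0},{"delta_pos":[-2,0,1],"roll":0,"jaw":0},{"delta_pos":[-2,0,1],"roll":0,"jaw":0},{"delta_pos":[-2,0,1],"roll":0,"jaw":0},{"delta_pos":[-2,0,1],"roll":0,"jaw":0},{"delta_pos":[-2,0,1],"roll":0,"jaw":0},{"delta_pos":[-2,0,1],"roll":0,"jaw":0},{"delta_pos":[-2,0,1],"roll":0,"jaw":0},{"delta_pos":[-2,0,1],"roll":0,"jaw":0},{"delta_pos":[-2,0,0],"roll":0,"jaw":0},{"delta_pos":[-2,0,-2],"roll":0,"jaw":0},{"delta_pos":[-2,0,-5],"roll":0,"jaw":0},{"delta_pos":[-2,0,-8],"roll":0,"jaw":0},{"delta_pos":[-2,0,-10],"roll":0,"jaw":0}], "squeeze": 60}}

```text
time_s: 13.82
ee_pos: [424.3, -324.4, 17.8]
ee_rot: [180.0, -0.0, 9.9]
force: [0.6, 0.4, -2.9]
gripper_width: 24.3
gripper_force: 60.0
```

```bash
cat >> h.py <<'E'
def post():
    for i in range(3):
        s,P,f=tilt(); k=(P[:,0]>30)&(P[:,0]<75)&(P[:,2]>-60); Q=P[k]
        W=cloud(f,(s['ee_pos'],s['ee_rot'])).reshape(-1,3)
        p=np.polyfit(Q[:,0],Q[:,2],1); p=np.polyfit(*Q[abs(np.polyval(p,Q[:,0])-Q[:,2])<3][:,[0,2]].T,1)
        print(round(s['time_s'],2),s['ee_pos'].round(1),s['force'].round(1),round(s['gripper_width'],1),"droop",np.degrees(np.arctan(p[0])).round(1),len(Q))
E
python3 -c "
from h import *
post()"
```

```text
13.82 [ 424.3 -324.4   17.8] [ 0.6  0.4 -2.9] 24.3 droop 6.1 2339
13.87 [ 424.3 -324.5   18.1] [ 1.5  0.5 -2.7] 24.2 droop 6.2 2329
13.92 [ 424.2 -324.4   17.9] [ 1.1  0.8 -3.3] 24.2 droop 6.2 2341
```

The grip holds only part of the weight torque: the post pivots on its foot at 60 N, which is the gripper's maximum. Both earlier falls ended at the same 28°, which suggests a slow slide, so I'm trying one quick lift from nearly level.

Emit:
{"name": "arm_command", "arguments": {"rows": [{"delta_pos":[0,0,-12],"roll":0,"jaw":0},{"delta_pos":[0,0,-40],"roll":0,"jaw":0},{"delta_pos":[0,0,-75],"roll":0,"jaw":0},{"delta_pos":[0,0,-105],"roll":0,"jaw":0},{"delta_pos":[0,0,-120],"roll":0,"jaw":0}], "squeeze": 60}}

```text
time_s: 14.38
ee_pos: [423.8, -325.0, 140.3]
ee_rot: [179.9, -0.0, 9.9]
force: [-1.0, -1.3, -4.5]
gripper_width: 24.2
gripper_force: 60.0
```

```bash
python3 -c "
from h import *
for i in range(5): ftilt()"
```

```text
t 14.38 ee [ 423.8 -325.   140.3] F [-1.  -1.3 -4.5] grip 60.0 24.2
 foot pts 4423 3130 normal [0.209 0.006 0.978] tilt from vertical 12.1 dist face-grip 85.2 centre [21.4  1.  63.7]
t 14.43 ee [ 425.  -325.7  142. ] F [ 1.3 -0.7 -2.4] grip 60.0 24.4
 foot pts 4635 3204 normal [0.281 0.006 0.96 ] tilt from vertical 16.3 dist face-grip 85.1 centre [27.4  0.4 61.8]
t 14.48 ee [ 425.1 -325.4  139.8] F [ 2.1  0.  -4.1] grip 60.0 24.3
 foot pts 4815 3282 normal [ 0.344 -0.004  0.939] tilt from vertical 20.1 dist face-grip 85.1 centre [33.1  0.4 59.7]
t 14.53 ee [ 424.5 -324.5  137.9] F [ 1.5  1.2 -4.9] grip 60.0 24.5
 foot pts 4816 3208 normal [ 0.338 -0.001  0.941] tilt from vertical 19.8 dist face-grip 85.0 centre [32.  -0.1 60.1]
t 14.58 ee [ 423.6 -323.8  136.5] F [-0.   0.2 -4.5] grip 60.0 24.2
 foot pts 4635 3182 normal [ 0.281 -0.003  0.96 ] tilt from vertical 16.3 dist face-grip 85.1 centre [27.1  0.8 61.9]
```

A quick lift swings it down too far (about 18°, with elastic rocking). The friction supports roughly 0.7 of the weight moment, so a slow lift from level, pivoting on the foot's edge, should take off near 40°. I'm laying it down again along the arc.

Emit:
{"name": "arm_command", "arguments": {"rows": [{"delta_pos":[8,0,3],"roll":0,"jaw":0},{"delta_pos":[22,0,10],"roll":0,"jaw":0},{"delta_pos":[40,0,18],"roll":0,"jaw":0},{"delta_pos":[58,0,26],"roll":0,"jaw":0},{"delta_pos":[75,0,33],"roll":0,"jaw":0},{"delta_pos":[88,0,39],"roll":0,"jaw":0},{"delta_pos":[95,0,43],"roll":0,"jaw":0},{"delta_pos":[92,0,45],"roll":0,"jaw":0},{"delta_pos":[86,0,46],"roll":0,"jaw":0},{"delta_pos":[79,0,47.5],"roll":0,"jaw":0},{"delta_pos":[71,0,49.5],"roll":0,"jaw":0},{"delta_pos":[64,0,52],"roll":0,"jaw":0},{"delta_pos":[57,0,55],"roll":0,"jaw":0},{"delta_pos":[50,0,58.5],"roll":0,"jaw":0},{"delta_pos":[43,0,62.5],"roll":0,"jaw":0},{"delta_pos":[37,0,67],"roll":0,"jaw":0},{"delta_pos":[31,0,72],"roll":0,"jaw":0},{"delta_pos":[25,0,77.5],"roll":0,"jaw":0}], "squeeze": 60}}

```text
time_s: 16.13
ee_pos: [450.0, -322.3, 62.3]
ee_rot: [179.7, -0.2, 9.9]
force: [-2.1, -2.1, 6.4]
gripper_width: 24.5
gripper_force: 60.0
```

```bash
python3 -c "
from h import *
ftilt();post()"
```

```text
t 16.13 ee [ 450.  -322.3   62.3] F [-2.1 -2.1  6.4] grip 60.0 24.5
 foot pts 7842 3822 normal [ 0.826 -0.03   0.563] tilt from vertical 55.8 dist face-grip 85.0 centre [75.3 -1.6 21.5]
16.18 [ 448.4 -321.8   60.9] [-3.8 -2.7  6.3] 24.5 droop 30.9 1838
16.23 [ 448.9 -321.8   61.2] [-3.6 -3.5  7.8] 24.4 droop 31.2 1835
16.28 [ 449.3 -322.    61.6] [-4.5 -2.5  7.7] 24.2 droop 31.4 1819
```

Emit:
{"name": "arm_command", "arguments": {"rows": [{"delta_pos":[-4,0,4],"roll":0,"jaw":0},{"delta_pos":[-8,0,9],"roll":0,"jaw":0},{"delta_pos":[-12,0,14],"roll":0,"jaw":0},{"delta_pos":[-15,0,19],"roll":0,"jaw":0},{"delta_pos":[-18.5,0,24.5],"roll":0,"jaw":0},{"delta_pos":[-21.5,0,30],"roll":0,"jaw":0},{"delta_pos":[-24,0,35],"roll":0,"jaw":0},{"delta_pos":[-26,0,40],"roll":0,"jaw":0},{"delta_pos":[-28,0,45],"roll":0,"jaw":0},{"delta_pos":[-29,0,49],"roll":0,"jaw":0},{"delta_pos":[-29,0,51],"roll":0,"jaw":0},{"delta_pos":[-29,0,51],"roll":0,"jaw":0}], "squeeze": 60}}

```text
time_s: 17.33
ee_pos: [419.7, -324.8, 8.3]
ee_rot: [-179.9, 0.1, 9.9]
force: [-2.7, -1.5, 2.6]
gripper_width: 24.5
gripper_force: 60.0
```

```bash
python3 -c "
from h import *
post()"
```

```text
17.33 [ 419.7 -324.8    8.3] [-2.7 -1.5  2.6] 24.5 droop 1.1 2485
17.38 [ 419.8 -324.8    8.6] [-2.1 -0.6  2.5] 24.3 droop 1.2 2478
17.43 [ 419.8 -324.9    8.8] [-3.9 -1.1  2.9] 24.2 droop 1.5 2479
```

Emit:
{"name": "arm_command", "arguments": {"rows": [{"delta_pos":[0.3,0,-1],"roll":0,"jaw":0},{"delta_pos":[1,0,-3.5],"roll":0,"jaw":0},{"delta_pos":[2,0,-7],"roll":0,"jaw":0},{"delta_pos":[3.4,0,-10.5],"roll":0,"jaw":0},{"delta_pos":[4.8,0,-14],"roll":0,"jaw":0},{"delta_pos":[6.4,0,-17.5],"roll":0,"jaw":0},{"delta_pos":[8,0,-21],"roll":0,"jaw":0},{"delta_pos":[9.6,0,-24.5],"roll":0,"jaw":0},{"delta_pos":[11.5,0,-28],"roll":0,"jaw":0},{"delta_pos":[13.6,0,-31.5],"roll":0,"jaw":0},{"delta_pos":[15.8,0,-35],"roll":0,"jaw":0},{"delta_pos":[18.2,0,-38.5],"roll":0,"jaw":0},{"delta_pos":[20.6,0,-41.8],"roll":0,"jaw":0},{"delta_pos":[23,0,-44.8],"roll":0,"jaw":0},{"delta_pos":[25.4,0,-47.5],"roll":0,"jaw":0},{"delta_pos":[27.5,0,-49.8],"roll":0,"jaw":0},{"delta_pos":[29.5,0,-51.8],"roll":0,"jaw":0},{"delta_pos":[31,0,-53.2],"roll":0,"jaw":0}], "squeeze": 60}}

```text
time_s: 18.98
ee_pos: [450.9, -319.6, 62.3]
ee_rot: [180.0, 0.0, 9.9]
force: [0.0, 1.4, -3.4]
gripper_width: 24.2
gripper_force: 60.0
```

```bash
python3 -c "
from h import *
ftilt();ftilt();post()"
```

```text
t 18.98 ee [ 450.9 -319.6   62.3] F [ 0.   1.4 -3.4] grip 60.0 24.2
 foot pts 7854 3780 normal [0.83  0.001 0.557] tilt from vertical 56.1 dist face-grip 84.6 centre [75.2  0.9 21. ]
t 19.03 ee [ 451.1 -319.7   62.5] F [-0.2  1.3 -3.7] grip 60.0 24.1
 foot pts 7810 3837 normal [ 0.827 -0.     0.562] tilt from vertical 55.8 dist face-grip 84.6 centre [75.   0.9 21.4]
19.08 [ 450.9 -319.7   62.3] [ 0.7 -0.7 -3.7] 24.5 droop 31.5 1801
19.13 [ 450.7 -319.6   62.2] [-0.7  0.8 -3. ] 24.5 droop 31.4 1801
19.18 [ 450.6 -319.6   62.1] [ 0.6 -0.5 -4. ] 24.5 droop 31.4 1796
```

Emit:
{"name": "arm_command", "arguments": {"rows": [{"delta_pos":[0.5,0,-0.5],"roll":0,"jaw":0},{"delta_pos":[1.5,0,-1.4],"roll":0,"jaw":0},{"delta_pos":[3,0,-2.8],"roll":0,"jaw":0},{"delta_pos":[4.5,0,-4.2],"roll":0,"jaw":0},{"delta_pos":[6,0,-5.5],"roll":0,"jaw":0},{"delta_pos":[7.5,0,-6.7],"roll":0,"jaw":0},{"delta_pos":[9,0,-7.9],"roll":0,"jaw":0},{"delta_pos":[10.5,0,-9.1],"roll":0,"jaw":0},{"delta_pos":[12,0,-10.2],"roll":0,"jaw":0},{"delta_pos":[13,0,-10.9],"roll":0,"jaw":0}], "squeeze": 60}}

```text
time_s: 20.07
ee_pos: [463.7, -317.5, 73.2]
ee_rot: [180.0, -0.0, 9.9]
force: [0.2, -0.9, -4.7]
gripper_width: 24.3
gripper_force: 60.0
```

```bash
python3 -c "
from h import *
ftilt();ftilt();ftilt();post()"
```

```text
t 20.07 ee [ 463.7 -317.5   73.2] F [ 0.2 -0.9 -4.7] grip 60.0 24.3
 foot pts 6857 3683 normal [ 0.735 -0.004  0.678] tilt from vertical 47.3 dist face-grip 84.4 centre [67.6  0.6 32.5]
t 20.12 ee [ 463.8 -317.5   73.3] F [ 1.5 -0.7 -4.8] grip 60.0 24.4
 foot pts 6892 3732 normal [0.74  0.    0.673] tilt from vertical 47.7 dist face-grip 84.4 centre [67.4  0.9 32.5]
t 20.17 ee [ 463.7 -317.5   73.2] F [ 1.  -0.  -5.4] grip 60.0 24.8
 foot pts 6903 3730 normal [ 0.74  -0.001  0.673] tilt from vertical 47.7 dist face-grip 84.4 centre [67.9  1.2 32. ]
20.22 [ 463.5 -317.4   73.1] [-0.1 -0.1 -4.6] 24.3 droop 35.5 1646
20.27 [ 463.4 -317.4   73. ] [-1.   0.4 -4.5] 24.4 droop 35.5 1642
20.32 [ 463.3 -317.4   73. ] [-0.3 -0.1 -3.8] 24.3 droop 35.6 1644
```

The tilt is 47.7° and the wrist carries the full weight. I'm lifting it straight up, gently.

Emit:
{"name": "arm_command", "arguments": {"rows": [{"delta_pos":[0,0,-0.5],"roll":0,"jaw":0},{"delta_pos":[0,0,-1.3],"roll":0,"jaw":0},{"delta_pos":[0,0,-2.5],"roll":0,"jaw":0},{"delta_pos":[0,0,-4.2],"roll":0,"jaw":0},{"delta_pos":[0,0,-6.4],"roll":0,"jaw":0},{"delta_pos":[0,0,-9],"roll":0,"jaw":0},{"delta_pos":[0,0,-12],"roll":0,"jaw":0},{"delta_pos":[0,0,-15.5],"roll":0,"jaw":0},{"delta_pos":[0,0,-19.5],"roll":0,"jaw":0},{"delta_pos":[0,0,-24],"roll":0,"jaw":0},{"delta_pos":[0,0,-28.5],"roll":0,"jaw":0},{"delta_pos":[0,0,-33],"roll":0,"jaw":0},{"delta_pos":[0,0,-37.5],"roll":0,"jaw":0},{"delta_pos":[0,0,-42],"roll":0,"jaw":0},{"delta_pos":[0,0,-46.5],"roll":0,"jaw":0},{"delta_pos":[0,0,-51],"roll":0,"jaw":0},{"delta_pos":[0,0,-55],"roll":0,"jaw":0},{"delta_pos":[0,0,-58.5],"roll":0,"jaw":0},{"delta_pos":[0,0,-61.5],"roll":0,"jaw":0},{"delta_pos":[0,0,-64],"roll":0,"jaw":0}], "squeeze": 60}}

```text
time_s: 22.03
ee_pos: [463.5, -317.5, 137.4]
ee_rot: [180.0, -0.0, 9.9]
force: [0.1, 0.8, -4.4]
gripper_width: 23.9
gripper_force: 60.0
```

```bash
python3 -c "
from h import *
ftilt();ftilt();ftilt()"
```

```text
t 22.03 ee [ 463.5 -317.5  137.4] F [ 0.1  0.8 -4.4] grip 60.0 23.9
 foot pts 6911 3763 normal [0.738 0.001 0.674] tilt from vertical 47.6 dist face-grip 84.4 centre [67.5  0.8 32.4]
t 22.08 ee [ 463.7 -317.6  137.8] F [ 0.1 -0.1 -4.1] grip 60.0 24.4
 foot pts 6896 3742 normal [ 0.738 -0.     0.674] tilt from vertical 47.6 dist face-grip 84.4 centre [68.2  0.9 31.6]
t 22.13 ee [ 463.7 -317.6  137.5] F [ 0.2  0.3 -4.1] grip 60.0 24.0
 foot pts 6948 3753 normal [0.742 0.    0.67 ] tilt from vertical 47.9 dist face-grip 84.5 centre [68.1  1.  31.8]
```

It holds at 47.7° with the foot's origin at about 82 mm. After a short hold I'll ease the grip in stages.

Emit:
{"name": "arm_command", "arguments": {"rows": [{"delta_pos":[0,0,-1],"roll":0,"jaw":0},{"delta_pos":[0,0,-1],"roll":0,"jaw":0},{"delta_pos":[0,0,-1],"roll":0,"jaw":0},{"delta_pos":[0,0,-1],"roll":0,"jaw":0}], "squeeze": 60}}

```text
time_s: 22.52
ee_pos: [463.3, -317.4, 137.9]
ee_rot: [-180.0, 0.0, 9.9]
force: [-0.8, 0.3, -4.0]
gripper_width: 24.4
gripper_force: 60.0
```

Emit:
{"name": "arm_command", "arguments": {"rows": [{"delta_pos":[0,0,0],"roll":0,"jaw":0},{"delta_pos":[0,0,0],"roll":0,"jaw":0},{"delta_pos":[0,0,0],"roll":0,"jaw":0},{"delta_pos":[0,0,0],"roll":0,"jaw":0},{"delta_pos":[0,0,0],"roll":0,"jaw":0},{"delta_pos":[0,0,0],"roll":0,"jaw":0}], "squeeze": 35}}

```text
time_s: 23.02
ee_pos: [463.9, -317.5, 138.1]
ee_rot: [180.0, -0.1, 9.9]
force: [1.3, -0.6, -3.8]
gripper_width: 25.1
gripper_force: 35.0
```

Emit:
{"name": "arm_command", "arguments": {"rows": [{"delta_pos":[0,0,0],"roll":0,"jaw":0},{"delta_pos":[0,0,0],"roll":0,"jaw":0},{"delta_pos":[0,0,0],"roll":0,"jaw":0},{"delta_pos":[0,0,0],"roll":0,"jaw":0},{"delta_pos":[0,0,0],"roll":0,"jaw":0},{"delta_pos":[0,0,0],"roll":0,"jaw":0}], "squeeze": 20}}

```text
time_s: 23.52
ee_pos: [463.3, -317.4, 138.0]
ee_rot: [-180.0, 0.0, 9.9]
force: [-0.0, -0.4, -4.7]
gripper_width: 25.2
gripper_force: 20.0
```

```bash
python3 -c "
from h import *
ftilt();ftilt();ftilt()"
```

```text
t 23.52 ee [ 463.3 -317.4  138. ] F [-0.  -0.4 -4.7] grip 20.0 25.2
 foot pts 3945 2852 normal [ 0.107 -0.001  0.994] tilt from vertical 6.1 dist face-grip 85.0 centre [13.3  1.  65.3]
t 23.57 ee [ 463.4 -317.4  138. ] F [ 0.5  0.  -3.4] grip 20.0 25.3
 foot pts 3996 2867 normal [0.125 0.005 0.992] tilt from vertical 7.2 dist face-grip 85.0 centre [14.3  0.9 65.1]
t 23.62 ee [ 463.6 -317.5  138.1] F [ 0.1  0.1 -4.2] grip 20.0 25.6
 foot pts 3995 2858 normal [0.122 0.004 0.993] tilt from vertical 7.0 dist face-grip 85.0 centre [13.9  0.9 65.2]
```

Emit:
{"name": "arm_command", "arguments": {"rows": [{"delta_pos":[0,0,0],"roll":0,"jaw":0},{"delta_pos":[0,0,0],"roll":0,"jaw":0},{"delta_pos":[0,0,0],"roll":0,"jaw":0},{"delta_pos":[0,0,0],"roll":0,"jaw":0},{"delta_pos":[0,0,0],"roll":0,"jaw":0},{"delta_pos":[0,0,0],"roll":0,"jaw":0},{"delta_pos":[0,0,0],"roll":0,"jaw":0},{"delta_pos":[0,0,0],"roll":0,"jaw":0}], "squeeze": 10}}

```text
time_s: 24.33
ee_pos: [463.5, -317.5, 138.1]
ee_rot: [180.0, -0.0, 9.9]
force: [0.0, -0.7, -4.6]
gripper_width: 25.8
gripper_force: 10.0
```

Emit:
{"name": "arm_command", "arguments": {"rows": [{"delta_pos":[0,0,0],"roll":0,"jaw":0},{"delta_pos":[0,0,0],"roll":0,"jaw":0},{"delta_pos":[0,0,0],"roll":0,"jaw":0},{"delta_pos":[0,0,0],"roll":0,"jaw":0},{"delta_pos":[0,0,0],"roll":0,"jaw":0}], "squeeze": 50}}

```text
time_s: 24.75
ee_pos: [463.4, -317.5, 138.1]
ee_rot: [180.0, -0.0, 9.9]
force: [0.9, 0.6, -4.2]
gripper_width: 24.1
gripper_force: 50.0
```

```bash
python3 -c "
from h import *
ftilt();ftilt()
f,W=look('scene','s9')
img=f['img'].max(2); m=(img<50)&(abs(W[...,2])<15)&(abs(W[...,0]-419)<80)&(abs(W[...,1]-45)<90)
P=W[m]; print('tray',cv2.minAreaRect(P[:,:2].astype(np.float32)),len(P))
s=env.state();d=np.array([419,45])-s['ee_pos'][:2];y=np.radians(s['ee_rot'][2]);print(d,d@[np.cos(y),np.sin(y)],d@[np.sin(y),-np.cos(y)])
"
```

```text
t 24.75 ee [ 463.4 -317.5  138.1] F [ 0.9  0.6 -4.2] grip 50.0 24.1
 foot pts 3863 2779 normal [0.087 0.001 0.996] tilt from vertical 5.0 dist face-grip 85.1 centre [12.   1.  65.6]
t 24.8 ee [ 463.4 -317.5  138.1] F [ 0.5 -0.4 -3. ] grip 50.0 24.9
 foot pts 3871 2772 normal [0.092 0.005 0.996] tilt from vertical 5.3 dist face-grip 85.1 centre [12.   1.  65.6]
tray ((418.26007080078125, 44.011844635009766), (135.51223754882812, 107.34113311767578), 85.99193572998047) 2849
[-44.43856823 362.4468507 ] 18.61969749660494 -364.6859097850771
```

View pics/s9.png

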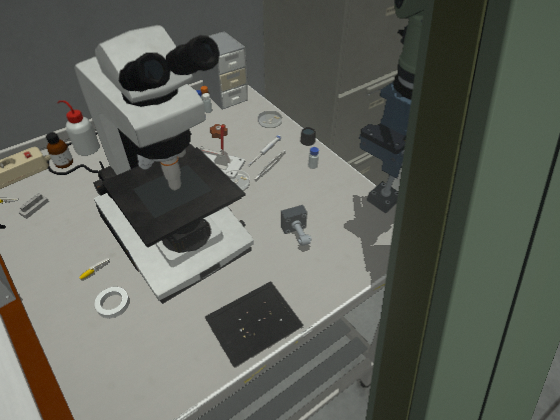

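The stand hangs plumb at (383,195), the short stand at (295,225) and vial at (314,157) are untouched, and the tray is centred at (253,323), or world (418,44). I'm carrying it over the tray, slightly towards the robot to clear the eyepieces.

Emit:
{"name": "arm_command", "arguments": {"rows": [{"delta_pos":[0,-4,0],"roll":0,"jaw":0},{"delta_pos":[0,-12,0],"roll":0,"jaw":0},{"delta_pos":[0,-24,0],"roll":0,"jaw":0},{"delta_pos":[0,-40,0],"roll":0,"jaw":0},{"delta_pos":[0,-60,0],"roll":0,"jaw":0},{"delta_pos":[0,-83,0],"roll":0,"jaw":0},{"delta_pos":[0,-107,0],"roll":0,"jaw":0},{"delta_pos":[0,-131,0],"roll":0,"jaw":0},{"delta_pos":[0,-155,0],"roll":0,"jaw":0},{"delta_pos":[0,-179,0],"roll":0,"jaw":0},{"delta_pos":[0,-203,0],"roll":0,"jaw":0},{"delta_pos":[0,-227,0],"roll":0,"jaw":0},{"delta_pos":[0,-251,0],"roll":0,"jaw":0},{"delta_pos":[0,-275,0],"roll":0,"jaw":0},{"delta_pos":[0,-298,0],"roll":0,"jaw":0},{"delta_pos":[0,-319,0],"roll":0,"jaw":0},{"delta_pos":[-1,-337,0],"roll":0,"jaw":0},{"delta_pos":[-1,-351,0],"roll":0,"jaw":0},{"delta_pos":[-1,-361,0],"roll":0,"jaw":0},{"delta_pos":[-1,-366,0],"roll":0,"jaw":0}], "squeeze": 50}}

```text
time_s: 26.57
ee_pos: [398.2, 44.5, 138.2]
ee_rot: [-180.0, -0.0, 10.0]
force: [0.3, -0.5, -4.8]
gripper_width: 24.6
gripper_force: 50.0
```

```bash
python3 -c "
from h import *
ftilt();ftilt();f,W=look('wrist','w10')
"
```

```text
t 26.57 ee [398.2  44.5 138.2] F [ 0.3 -0.5 -4.8] grip 50.0 24.6
 foot pts 3867 2802 normal [0.09  0.007 0.996] tilt from vertical 5.2 dist face-grip 85.1 centre [12.3  0.9 65.5]
t 26.62 ee [398.5  44.5 138.2] F [ 0.5  0.4 -4.6] grip 50.0 24.6
 foot pts 3857 2761 normal [ 0.09  -0.001  0.996] tilt from vertical 5.1 dist face-grip 85.0 centre [12.3  0.7 65.4]
```

View pics/w10.png

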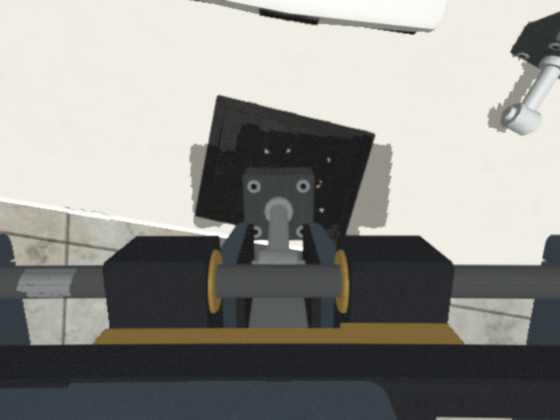

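The foot at (278,205) hangs over the black tray, whose rim spans about (195–373, 95–240), and it is near the middle. I'm lowering to first touch with a firm grip, then easing the grip so it settles flat.

Emit:
{"name": "arm_command", "arguments": {"rows": [{"delta_pos":[1,0,2],"roll":0,"jaw":0},{"delta_pos":[2,0,6],"roll":0,"jaw":0},{"delta_pos":[4,0,12],"roll":0,"jaw":0},{"delta_pos":[5,0,18],"roll":0,"jaw":0},{"delta_pos":[5,0,24],"roll":0,"jaw":0},{"delta_pos":[5,0,30],"roll":0,"jaw":0},{"delta_pos":[5,0,35],"roll":0,"jaw":0},{"delta_pos":[5,0,38],"roll":0,"jaw":0},{"delta_pos":[5,0,40],"roll":0,"jaw":0},{"delta_pos":[5,0,41],"roll":0,"jaw":0},{"delta_pos":[5,0,41],"roll":0,"jaw":0}], "squeeze": 50}}

```text
time_s: 27.63
ee_pos: [404.6, 43.8, 97.1]
ee_rot: [180.0, -0.0, 9.9]
force: [1.7, -0.3, -4.9]
gripper_width: 24.9
gripper_force: 50.0
```

Emit:
{"name": "arm_command", "arguments": {"rows": [{"delta_pos":[0,0,0],"roll":0,"jaw":0},{"delta_pos":[0,0,0],"roll":0,"jaw":0},{"delta_pos":[0,0,0.5],"roll":0,"jaw":0},{"delta_pos":[0,0,1],"roll":0,"jaw":0},{"delta_pos":[0,0,1.5],"roll":0,"jaw":0},{"delta_pos":[0,0,2],"roll":0,"jaw":0},{"delta_pos":[0,0,2.5],"roll":0,"jaw":0},{"delta_pos":[0,0,3],"roll":0,"jaw":0},{"delta_pos":[0,0,3.3],"roll":0,"jaw":0},{"delta_pos":[0,0,3.3],"roll":0,"jaw":0}], "squeeze": 8}}

```text
time_s: 28.47
ee_pos: [407.7, 44.1, 95.7]
ee_rot: [180.0, -0.4, 9.9]
force: [1.8, 1.1, 8.2]
gripper_width: 25.7
gripper_force: 8.0
```

```bash
python3 -c "
from h import *
ftilt();ftilt()
"
```

```text
t 28.47 ee [407.7  44.1  95.7] F [1.8 1.1 8.2] grip 8.0 25.7
 foot pts 3597 2675 normal [ 0.017 -0.001  1.   ] tilt from vertical 1.0 dist face-grip 85.1 centre [ 6.2  0.8 66.2]
t 28.52 ee [407.6  44.1  95.7] F [1.7 0.9 8. ] grip 8.0 25.6
 foot pts 3605 2636 normal [0.017 0.    1.   ] tilt from vertical 1.0 dist face-grip 85.0 centre [ 6.3  0.6 66.1]
```

Emit:
{"name": "arm_command", "arguments": {"rows": [{"delta_pos":[0,0,-1],"roll":0,"jaw":0},{"delta_pos":[0,0,-1.5],"roll":0,"jaw":0},{"delta_pos":[0,0,-1.5],"roll":0,"jaw":30},{"delta_pos":[0,0,-1.5],"roll":0,"jaw":35},{"delta_pos":[0,0,-1.5],"roll":0,"jaw":45},{"delta_pos":[0,0,-1.5],"roll":0,"jaw":60},{"delta_pos":[0,0,-1.5],"roll":0,"jaw":60},{"delta_pos":[0,0,-1.5],"roll":0,"jaw":60},{"delta_pos":[0,0,-8],"roll":0,"jaw":60},{"delta_pos":[0,0,-20],"roll":0,"jaw":60},{"delta_pos":[0,0,-35],"roll":0,"jaw":60},{"delta_pos":[0,0,-50],"roll":0,"jaw":60},{"delta_pos":[0,0,-65],"roll":0,"jaw":60},{"delta_pos":[0,0,-75],"roll":0,"jaw":60},{"delta_pos":[0,0,-80],"roll":0,"jaw":60},{"delta_pos":[0,0,-80],"roll":0,"jaw":60},{"delta_pos":[0,0,-80],"roll":0,"jaw":60}], "squeeze": 8}}

```text
time_s: 29.98
ee_pos: [404.2, 43.7, 173.7]
ee_rot: [180.0, 0.0, 9.9]
force: [0.2, 0.8, 0.7]
gripper_width: 54.5
gripper_force: 0.0
```

```bash
python3 -c "
from h import *
f,W=look('scene','s11');s=env.state();print(s['ee_pos'],s['force'])
P=W.reshape(-1,3);Q=P[(abs(P[:,0]-415)<50)&(abs(P[:,1]-45)<50)&(P[:,2]>22)&(P[:,2]<130)]
for a,b in((22,35),(40,60),(60,80),(80,95),(100,125)):
    k=Q[(Q[:,2]>a)&(Q[:,2]<b)];print(a,len(k),k.mean(0).round(1))
cv2.imwrite('pics/s11c.png',cv2.resize(f['img'][180:420,150:430],None,fx=2.5,fy=2.5))
"
```

```text
[403.86861464  43.70825156 173.2775419 ] [-0.52679089 -0.08523072 -0.36339457]
22 704 [404.1  47.5  28. ]
40 45 [405.2  46.7  49.6]
60 42 [404.8  46.9  69.4]
80 42 [405.2  46.8  87.1]
100 193 [405.8  46.  119.3]
```

View pics/s11c.png

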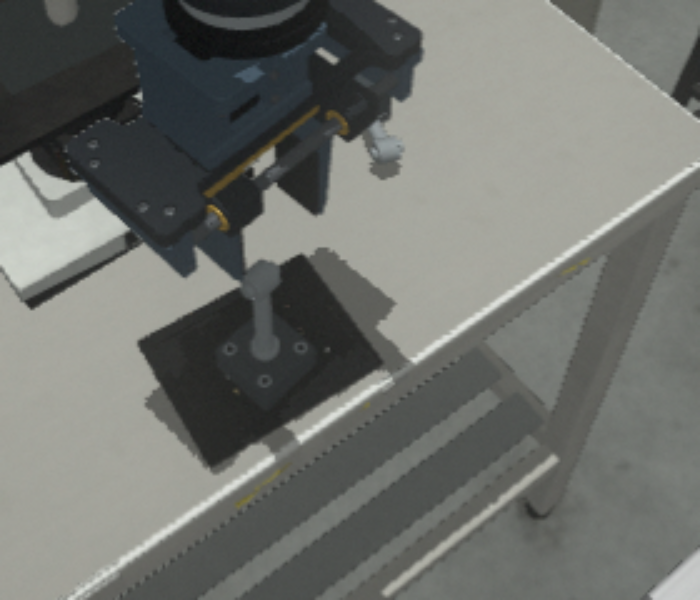

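The stand is upright and released on the tray floor, with its foot around (265,360) in the crop. That puts it about 10–14 mm from the tray centre, inside the 25 mm limit, and the fingers are clear.

```bash
python3 -c "
from workcell import env
print(env.job_done())"
```

```text
the job is handed in; nothing more can be done
None
```

The tall stand is upright and released on the tray, about 10–14 mm from its centre, and I saw no sign of the short stand or vial moving. The job is handed in with no verdict returned; three early lifts sagged or swung down, so I laid it down twice and lifted again before it held at 48° from vertical (not level) with the foot over 80 mm up.

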